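Set sprung tweezers to the gap gauge

TASK

Hang the yellow saddle gauge astride the square bar of the stand, near its middle, and let go of it. Then take the sprung tweezers from their rest, carry them level over the hung gauge and squeeze them until the tip gap matches the two black lines on its top (16 mm), one tip just above each line without touching the gauge. Finish while still holding the tweezers there, squeezed steadily to that gap, and leave the other things on the bench where they are.

Things in the scene. Friction and masses are not known exactly. Their poses are not given: they have to be found in the camera images.
- gauge_centre (a point): Middle of the loose yellow saddle gauge (an upside-down U, 160 g, standing on its legs at the start): 44 mm below its top face, 44 mm above its feet. z up. Upper part: a solid block 44 mm along x, 40 mm along y, 38 mm high; grip it across y. Two black lines on the top run along x, at y = +8 and -8 mm (16 mm apart).
- bar_top (a point): Middle of the upper face of the stand's fixed square aluminium bar, 110 mm above the table. The bar is 14 mm wide (x), 14 mm deep, 240 mm long along y, on two blue posts 100 mm either side of the middle that do not rise above it; base plate 70 x 250 x 10 mm. Place and yaw differ from run to run. z up.
- tweezers_centre (a point): Midway between the flat red grips (40 mm long, centred here) of the loose sprung tweezers, half-way up the 14 mm high arms, 27 mm above the table at the start. x points to the tips, 60 mm ahead; the back is 109 mm behind. Squeeze the grips from both sides along y (the arms move level). Outer width of the grips: open 40.5 mm, tip gap 36 mm; at 28 mm, tip gap 16 mm.
- squeeze (a joint): How far the right arm of the tweezers is squeezed towards the left one, in rad: 0 open (tip gap 36 mm), 0.125 at a 16 mm gap, stops at 0.2 (4 mm gap).
- tip_left (a point): Inner face of the tweezers' left (+y) tip, half-way up (the tips are 9 mm high); x towards the tips.
- tip_right (a point): Inner face of the tweezers' right (-y) tip, half-way up (9 mm high).
- rest: Black fixed rest of the tweezers: two ribs 20 mm high, 12 mm along x and 60 mm along y, centred 50 mm behind and 45 mm ahead of its origin, joined by a spine 30 mm wide and 4 mm high. Origin on the table below tweezers_centre (to within 4 mm), x towards the tips. Fingers go down between the ribs.
- gauge: Frame of the yellow gauge with its origin between its feet, 44 mm below gauge_centre, same axes. Below its block hang two legs, 8 mm thick in x, 40 mm wide in y, 50 mm long, at the -x and +x edges; between them a slot 28 mm wide, open at both y ends, whose roof is 50 mm above the feet and sits on the bar.
- tweezers: Frame of the steel tweezers (75 g) with its origin 7 mm below tweezers_centre, same axes; it balances at the grips. 1 mm less over the grips closes the tips by 1.6 mm; the grips are parallel at a 16 mm gap. The spring pushes back with about 3 N at the grips at first, 5.5 N at 16 mm, and reopens if let go. Squeezed, the tips centre on the mid plane between the fingers.
- blue_gauge: A blue saddle gauge of the same size with lines 30 mm apart: not wanted, leave it. Origin at the middle of its feet.
- big_spring: Standing coil spring, 50 mm across and 70 mm high. Leave it. Origin under its middle.
- small_spring: Standing coil spring, 32 mm across and 45 mm high. Leave it. Origin under its middle.
- pan: Round steel pan, 120 mm across and 50 mm high. Leave it. Origin under its middle.
- spacer: Brass ring, 70 mm across, 18 mm high. Leave it. Origin under its middle.
There are look-alikes about, which are no part of the job. Of the things that look like the gauge, take the one that is farthest from the robot's base at the start.

How it is judged (in metres and radians):
On the way, in this order (a step that is already met when the one before it is completed fails the run):
1. the yellow gauge hangs astride the bar, let go and at rest (z of gauge_centre in the frame of bar_top between -0.01 and -0.002 m and x of gauge_centre in the frame of bar_top between -0.012 and 0.012 m and y of gauge_centre in the frame of bar_top between -0.085 and 0.085 m and angle between gauge_centre's own z axis and vertical below 0.1 rad and contact force between the fingers and gauge below 0.1 N and linear speed of gauge below 0.02 m/s), for 0.2 s.
2. the tweezers are lifted off their rest (height (world z) of tweezers_centre above 0.06 m and contact force between the fingers and tweezers above 0.5 N), for 0.2 s.
At the end, for the whole second after the job is handed in: Gauge seated astride the bar within 85 mm of its middle, untouched by fingers. Tweezers held (over 1 N), still, level within 0.2 rad, tip gap 16 +/- 3 mm, each tip within 5 mm of its line and 20 mm of the gauge's middle along it, tip middles 3 to 30 mm above the top, not touching the gauge (all of step 1 and ((y of tip_left in the frame of gauge_centre between 0.003 and 0.013 m and y of tip_right in the frame of gauge_centre between -0.013 and -0.003 m) or (y of tip_right in the frame of gauge_centre between 0.003 and 0.013 m and y of tip_left in the frame of gauge_centre between -0.013 and -0.003 m)) and distance between tip_left and tip_right between 0.013 and 0.019 m and x of tip_left in the frame of gauge_centre between -0.02 and 0.02 m and z of tip_left in the frame of gauge_centre between 0.047 and 0.074 m and x of tip_right in the frame of gauge_centre between -0.02 and 0.02 m and z of tip_right in the frame of gauge_centre between 0.047 and 0.074 m and angle between tweezers's own z axis and vertical below 0.2 rad and contact force between the fingers and tweezers above 1 N and contact force between tweezers and gauge below 0.3 N and linear speed of tweezers below 0.02 m/s and velocity of joint squeeze between -0.1 and 0.1 rad/s); the arm keeps its last pose, push and grip.
It fails at once if another thing on the bench (blue gauge, a spring, pan, brass spacer) is pushed more than 30 mm (distance of any of blue_gauge, big_spring, small_spring, pan, spacer from where it was at the start of the episode above 0.03 m).
It also fails if it takes over 48 s, if anything falls off the work surface, if the arm or the gripper's body presses on something with over 40 N, if the wrist force passes 120 N, or if a joint passes its speed limit or range.

ROBOT

A 6-joint arm with a two-finger parallel gripper is mounted at the origin on the work surface. World frame = base frame: x ahead of the robot, y to its left, z up, the work surface at z = 0. Lengths are in mm, angles in rad, forces in N, time in s.
With the tool pointing down it reaches from about 300 to 750 mm from the base axis. Payload 8.5 kg.
Tool frame: the origin (TCP) lies on the centre line of the jaws, within the pads' length; the fingertips stand 19 mm ahead of it and the grasp point (between the pads) is the TCP; z points along the fingers, y is the direction in which the jaws open and shut (so a half turn about z gives the same grasp; the last joint's range is limited). The gripper opens to 88 mm and grips with 3 to 60 N. Pads are 18 mm wide; open, the fingers measure 123 mm over their backs; the gripper's body (75 mm by 187 mm) begins 45 mm behind the grasp point.
Start: joints at [-1.446, 0.381, 1.297, -0, 1.464, -0.215], TCP at [183.308, -518.535, 257.748] pointing down, gripper open.
Joint ranges: [-3.11, 3.11], [-0.89, 2.33], [0.22, 2.48], [-1.42, 4.56], [0.17, 2.85], [-2.88, 2.88]. Speed limits (rad/s): [2.39, 2.39, 3.14, 3.14, 3.14, 3.14].

INTERFACE

Orientations are given as a rotation vector (axis times angle).
In Python, from plant import manip, cams, job gives the robot as it stands.
- The arm moves only by the shell command python3 -m inch 'ROWS' [FORCE]. ROWS is JSON, a list that holds one entry, the list of rows, each a list of 7 numbers: the finger opening in m, from 0 to 0.0881, then the shift along the tool's x, y, z in m, then the turn, a rotation vector about the tool's x, y, z in degrees. A call has 1 to 5 rows; each row shifts and turns the commanded pose from where the row before left it, along the tool's axes as they then stand; what a row does not reach is not made up. A row lasts 1/10 s, in which the tool goes at most 50 mm and 8.59 degrees, less where a joint would pass 70% of its speed; a pose out of reach is approached as far as the arm can. A call is refused whole if a number of a shift passes 0.05 or a number of a turn 8.59, either way. A call with a gripper value outside its range is refused whole. The fingers move at their own pace and stop on an object; FORCE is the grip in N (left out, the last holds). Time passes only in rows, so rows that do not move let the fingers close. It gives the time, the measured TCP pose, the force and the opening at its end, in the units of the state.
- manip.read_state(): the state, without advancing time (a new reading comes with each control period).
- cams.capture(name): name is "scene" or "top"; returns the picture (420x560x3 uint8, red, green, blue); there is no depth.
- cams.get_calibration(name): a dict with "fov_y" (degrees; the focal length in pixels is half the picture's height over the tangent of half this angle, whatever the lens; pixels are square), "cx", "cy" (the principal point, pixels), "rvec" (rotation vector, rad) and "tvec" (3), from world to camera coordinates, as OpenCV has them. Camera axes: x right, y down, z forward; pixel columns grow to the right and rows downward; lengths in mm; the calibration is good to about 2 mm. A picture is of the moment at which its call begins. get_calibration takes no time and is no camera call.
- job.sign_off(): hands the job in, once; it reports no verdict.
Trained networks look in the newest picture that a camera, given by its name, has taken for a name from the list of things; names that differ only in an ending like _2 or _b are one class to them, and where a whole thing is asked for, a point or a joint stands for the part that bears it (a point fixed in the world has none). Each returns a list of dicts, best first, with "score" (0 to 1); they miss things now and then, are a little off and sometimes report something else, mostly with a low value. They report only what shows in the picture. A call takes as long as a camera call. They do not tell look-alikes from the thing itself.
- cams.boxes_of(label, camera): "extent" ([left, top, right, bottom] in pixels, round what is visible of it).
- cams.outline_of(label, camera): "region" (420x560 bool, what is visible of it) and "extent" ([left, top, right, bottom] in pixels, round what is visible of it).
- cams.landmark_of(label, camera): "position" ([row, column] in pixels: a listed point, or the origin of a listed thing).
The state is a dict: "t": time; "q": joint angles; "joint_velocities": joint speeds; "joint_efforts": joint torques, N m; "ee_pos": TCP position; "tcp_rot": TCP orientation; "force": force on the tool from outside, world axes, zero at the start; "ft_torque": the same for the moment, N m; "gripper_width": opening from 0.0 (shut) to 1.0 (fully open).
Only numpy, scipy, OpenCV 4.12 (cv2) and the standard library are available. Lean on these libraries where they do the work, as an engineer would, in place of code of your own. Each camera call takes 0.05 s, during which the arm holds its last target. There are 200 camera calls.

## Working session

There is one attempt and no reset: what is moved stays moved. The work goes in short steps, Python scripts to look and compute and a shell command to move; the robot and the scene stay as the last step left them, time stands still between calls to the robot, and variables do not carry over. Pictures are saved under pics/ and viewed, about 8 in all and at most 12, crops included, and the job is handed in when it is done.

```bash
mkdir -p pics; ls
cat > h.py <<'E'
import numpy as np, cv2
from plant import manip, cams, job
def cal(n):
    c=cams.get_calibration(n); f=210/np.tan(np.radians(c['fov_y'])/2)
    R,_=cv2.Rodrigues(np.array(c['rvec'],float)); return f,c['cx'],c['cy'],R,np.array(c['tvec'],float).ravel(),c
def back(n,row,col,z):
    f,cx,cy,R,t,_=cal(n); d=R.T@np.array([(col-cx)/f,(row-cy)/f,1]); o=-R.T@t
    return o+d*(z-o[2])/d[2]
def proj(n,p):
    f,cx,cy,R,t,_=cal(n); q=R@np.array(p,float)+t; return np.array([cy+f*q[1]/q[2],cx+f*q[0]/q[2]])
def save(n,name,crop=None,s=1):
    im=cams.capture(n)
    if crop: im=im[crop[0]:crop[1],crop[2]:crop[3]]
    im=cv2.resize(im,None,fx=s,fy=s,interpolation=cv2.INTER_CUBIC); cv2.imwrite('pics/'+name,im[:,:,::-1])
E
python3 - <<'E'
from h import *
print(manip.read_state())
a=cams.capture('scene');b=cams.capture('top')
cv2.imwrite('pics/s0.png',a[:,:,::-1]);cv2.imwrite('pics/t0.png',b[:,:,::-1])
for n in('scene','top'):
    f,cx,cy,R,t,c=cal(n);print(n,c,-R.T@t)
    for l,z in(('gauge_centre',44),('bar_top',110),('tweezers_centre',27),('tip_left',27),('tip_right',27),('rest',0),('blue_gauge',0),('gauge',0),('pan',0)):
        for d in cams.landmark_of(l,n)[:3]:
            r,c=d['position'];print(n,l,round(d['score'],2),np.round([r,c]),np.round(back(n,r,c,z)))
E
```

```text
pics
{'t': 0.0, 'q': array([-1.44631332e+00,  3.81218931e-01,  1.29829849e+00, -8.05461158e-06,
        1.46360176e+00, -2.15313854e-01]), 'joint_velocities': array([-0.00038988,  0.00069892,  0.0005772 , -0.00025005,  0.00162283,
        0.00021964]), 'joint_efforts': array([-8.18162316e-04, -4.37926841e+01, -2.24557507e+01,  7.13007431e-02,
        3.52735596e-02, -1.18931757e-04]), 'ee_pos': array([ 183.26741519, -518.2847097 ,  257.1127162 ]), 'tcp_rot': array([-3.09485625e+00, -5.30930972e-01, -9.62501216e-05]), 'force': array([ 0.41687909, -0.16477117, -0.07605521]), 'ft_torque': array([0.00231089, 0.00103642, 0.03318016]), 'gripper_width': 1.0018294800155882}
scene {'fov_y': 49.215459806902906, 'cx': 277.75968746024836, 'cy': 217.33282432112694, 'rvec': array([ 2.17004187,  0.91815734, -0.37228499]), 'tvec': array([-385.41488131, -223.30073016, 1400.61915606])} [1095.0678191  -559.72123498  804.78598263]
scene gauge_centre 0.89 [197. 334.] [575. 174.  44.]
scene gauge_centre 0.8 [144. 349.] [450. 390.  44.]
scene gauge_centre 0.78 [171. 308.] [457. 205.  44.]
scene bar_top 0.6
[... 838 characters left out ...]
0.92 [208. 214.] [563. 180.  44.]
top gauge_centre 0.79 [248. 136.] [449. 390.  44.]
top gauge_centre 0.78 [242. 205.] [468. 203.  44.]
top bar_top 0.85 [181. 301.] [630. -61. 110.]
top tweezers_centre 0.79 [234. 351.] [ 497. -203.   27.]
top tip_left 0.68 [212. 350.] [ 561. -201.   27.]
top tip_right 0.58 [216. 358.] [ 549. -224.   27.]
top tip_right 0.43 [235. 350.] [ 496. -201.   27.]
top rest 0.85 [239. 353.] [ 488. -213.    0.]
top blue_gauge 0.85 [234. 179.] [496. 284.   0.]
top gauge 0.8 [241. 207.] [475. 203.   0.]
top gauge 0.76 [194. 178.] [610. 292.   0.]
top gauge 0.75 [210. 215.] [564. 182.   0.]
top pan 0.96 [138. 245.] [781. 103.   0.]
top pan 0.71 [236. 177.] [490. 289.   0.]
```

Run:
```python
import cv2
a=cv2.imread('pics/t0.png');cv2.imwrite('pics/t0c.png',cv2.resize(a[110:290,110:390],None,fx=2.85,fy=2.85,interpolation=cv2.INTER_CUBIC))
a=cv2.imread('pics/s0.png');cv2.imwrite('pics/s0c.png',cv2.resize(a[110:350,150:430],None,fx=2.5,fy=2.5,interpolation=cv2.INTER_CUBIC))
```

```text
(no output)
```

View pics/t0c.png

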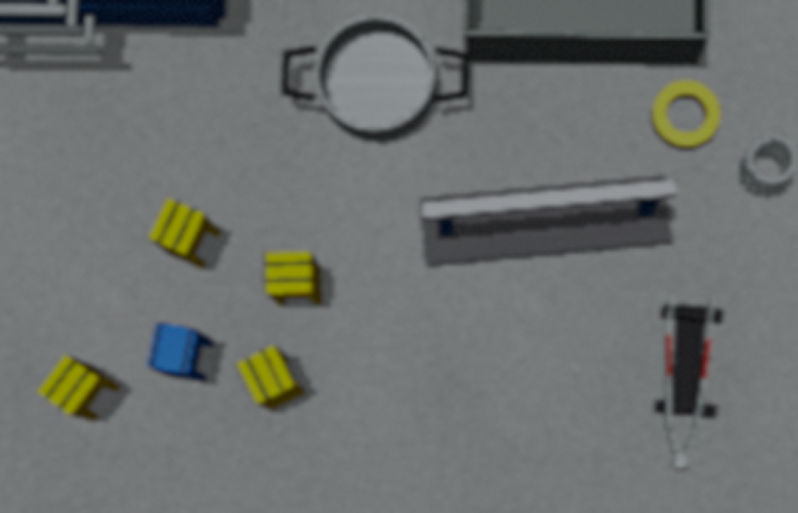

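View pics/s0c.png

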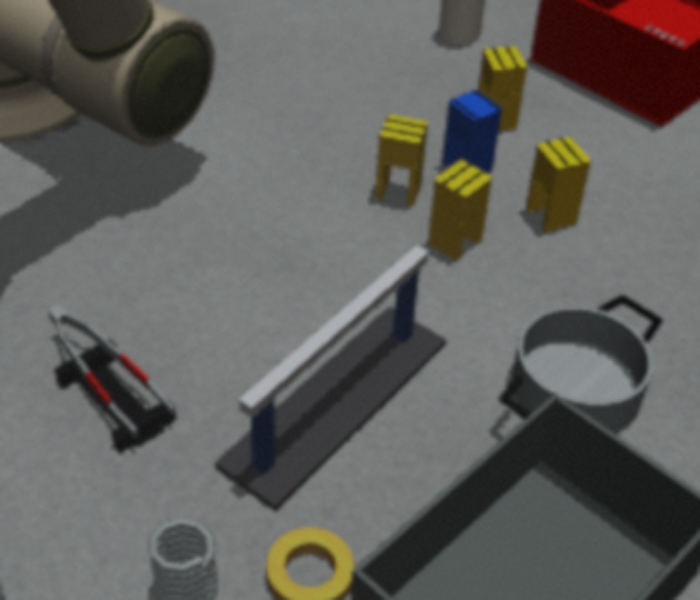

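The target is the yellow gauge at top-view pixel (173,190), about 676 mm from the base and the farthest of the four. The bar runs from (258,183) to (347,175). The tweezers are near (351,234), with their tips towards +x. Next I'll refine the positions.

```bash
cat >> h.py <<'E'
def topface(n,im,xy,z,rad=40,lo=None):
    """bright yellow top face near world xy, height z -> centre + long edges yaw"""
    r,c=proj(n,[*xy,z]); hsv=cv2.cvtColor(im,cv2.COLOR_RGB2HSV)
    m=((hsv[...,0]>22)&(hsv[...,0]<38)&(hsv[...,1]>120))
    yy,xx=np.mgrid[:420,:560]; m&=np.hypot(yy-r,xx-c)<14
    v=hsv[...,2][m]; t,_=cv2.threshold(v.reshape(-1,1),0,255,cv2.THRESH_OTSU)
    k=(m&(hsv[...,2]>t)).astype(np.uint8); k=cv2.morphologyEx(k,cv2.MORPH_CLOSE,np.ones((3,3),np.uint8))
    p=np.argwhere(k); W=np.array([back(n,a,b,z)[:2] for a,b in p]).astype(np.float32)
    return W.mean(0),cv2.minAreaRect(W),len(p)
E
python3 - <<'E'
from h import *
I={'top':cv2.imread('pics/t0.png')[:,:,::-1].copy(),'scene':cv2.imread('pics/s0.png')[:,:,::-1].copy()}
for n in I:
    print('gauge',n,topface(n,I[n],(608,298),88))
    h=cv2.cvtColor(I[n],cv2.COLOR_RGB2HSV)
    # bar
    g=h[...,2].astype(int); m=((g>140)&(h[...,1]<50)).astype(np.uint8)
    N,L,S,C=cv2.connectedComponentsWithStats(m)
    r,c=proj(n,[630,-61,110])
    for i in range(1,N):
        p=np.argwhere(L==i)
        if len(p)>100 and np.hypot(*(p-[r,c]).T).min()<6:
            W=np.array([back(n,a,b,110)[:2] for a,b in p]).astype(np.float32);print('bar',n,len(p),W.mean(0),cv2.minAreaRect(W))
    # red grips
    m=(((h[...,0]<8)|(h[...,0]>172))&(h[...,1]>110)).astype(np.uint8)
    r,c=proj(n,[495,-200,27]); N,L,S,C=cv2.connectedComponentsWithStats(m)
    for i in range(1,N):
        p=np.argwhere(L==i)
        if len(p)>5 and np.hypot(*(p.mean(0)-[r,c]))<25:
            W=np.array([back(n,a,b,30)[:2] for a,b in p]).astype(np.float32);print('red',n,len(p),W.mean(0),cv2.minAreaRect(W))
E
```

```text
gauge top (array([607.8339 , 291.14563], dtype=float32), ((607.8151245117188, 291.348876953125), (39.99989318847656, 42.70121383666992), 68.77078247070312), 219)
bar top 362 [634.55084  -63.380936] ((634.6840209960938, -64.63410186767578), (11.443136215209961, 235.02467346191406), 6.003524303436279)
red top 15 [ 493.35934 -184.40053] ((495.88385009765625, -185.25132751464844), (2.7852442264556885, 30.863500595092773), 89.65750122070312)
red top 23 [ 493.21857 -219.22705] ((493.4453125, -219.266357421875), (5.099941253662109, 31.895492553710938), 81.38671875)
gauge scene (array([610.0317, 289.1817], dtype=float32), ((610.4403076171875, 289.1070251464844), (39.227386474609375, 43.88906478881836), 65.79497528076172), 157)
bar scene 534 [634.972  -71.6032] ((633.9093627929688, -63.973243713378906), (14.471125602722168, 237.7323455810547), 5.922373294830322)
red scene 39 [ 495.79468 -184.52533] ((495.448486328125, -184.956787109375), (6.8749003410339355, 37.93812561035156), 86.53665161132812)
red scene 63 [ 492.75912 -221.0954 ] ((492.3645324707031, -221.13311767578125), (10.009627342224121, 41.26127624511719), 81.18544006347656)
```

```bash
python3 -m inch '[[[0.088,0,0,0,0,0,8.58],[0.088,0,0,0,0,0,8.58],[0.088,0,0,0,0,0,8.58],[0.088,0,0,0,0,0,8.58],[0.088,0,0,0,0,0,8.58]]]'
for i in 1; do python3 -m inch '[[[0.088,0.0035,-0.048,0,0,0,0],[0.088,0.0035,-0.048,0,0,0,0],[0.088,0.0035,-0.048,0,0,0,0],[0.088,0.0035,-0.048,0,0,0,0],[0.088,0.0035,-0.048,0,0,0,0]]]'; done
```

```text
t: 1.5
ee_pos: [183.3, -518.5, 257.8]
tcp_rot: [-3.074, 0.647, -0.0]
force: [0.4, 0.5, 0.2]
gripper_width: 0.999
t: 2.0
ee_pos: [295.2, -303.5, 257.9]
tcp_rot: [3.076, -0.639, 0.001]
force: [1.7, -0.2, -0.4]
gripper_width: 0.995
```

```bash
python3 -m inch '[[[0.088,0.0035,-0.048,0,0,0,0],[0.088,0.0035,-0.048,0,0,0,0],[0.088,0.0035,-0.048,0,0,0,0],[0.088,0.0035,-0.048,0,0,0,0],[0.088,0.0035,-0.048,0,0,0,0]]]' | tail -4
python3 -m inch '[[[0.088,0.0035,-0.048,0,0,0,0],[0.088,0.0035,-0.048,0,0,0,0],[0.088,0.0035,-0.048,0,0,0,0],[0.088,0.0035,-0.048,0,0,0,0],[0.088,0.0035,-0.048,0,0,0,0]]]' | tail -4
python3 -m inch '[[[0.088,0.0035,-0.048,0,0,0,0],[0.088,0.0035,-0.048,0,0,0,0],[0.088,0.0035,-0.048,0,0,0,0],[0.088,0.0035,-0.048,0,0,0,0],[0.088,0,0,0,0,0,0]]]'
python3 - <<'E'
from h import *
im=cams.capture('scene');cv2.imwrite('pics/s1.png',cv2.resize(im[80:260,230:470],None,fx=3,fy=3)[:,:,::-1])
print(topface('scene',im,(608,290),88)[:2])
E
```

```text
ee_pos: [406.8, -90.1, 258.0]
tcp_rot: [3.076, -0.638, 0.001]
force: [1.0, 0.3, 0.3]
gripper_width: 1.002
ee_pos: [518.3, 123.3, 257.9]
tcp_rot: [3.076, -0.637, 0.001]
force: [0.6, -1.3, 0.2]
gripper_width: 0.999
t: 3.5
ee_pos: [607.9, 296.2, 255.6]
tcp_rot: [-3.077, 0.631, 0.002]
force: [0.7, 0.0, 0.1]
gripper_width: 0.999
(array([610.674  , 288.60706], dtype=float32), ((609.8764038085938, 288.45416259765625), (36.01507568359375, 41.58699417114258), 65.98336029052734))
```

View pics/s1.png

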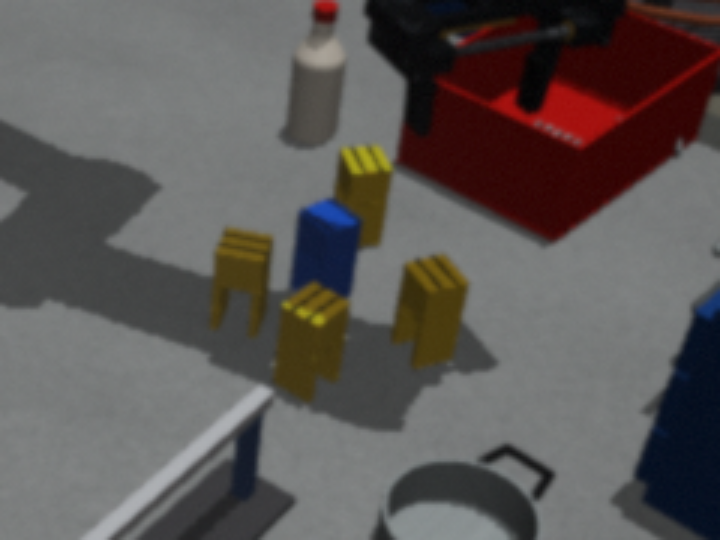

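The gripper is straddling the target gauge, which sits at crop (433,270). I'll descend and grip.

```bash
python3 -m inch '[[[0.088,0.003,0.005,0.045,0,0,0],[0.088,0,0,0.045,0,0,0],[0.088,0,0,0.045,0,0,0],[0.088,0,0,0.045,0,0,0],[0.088,0,0,0.003,0,0,0]]]'
python3 -m inch '[[[0,0,0,0,0,0,0],[0,0,0,0,0,0,0],[0,0,0,0,0,0,0],[0,0,0,0,0,0,0],[0,0,0,0,0,0,0]]]' 30
python3 -m inch '[[[0,0,0,0,0,0,0],[0,0,0,-0.01,0,0,0],[0,0,0,-0.045,0,0,0],[0,0,0,-0.045,0,0,0],[0,0,0,-0.045,0,0,0]]]'
```

```text
t: 4.05
ee_pos: [605.0, 284.2, 69.7]
tcp_rot: [3.071, -0.639, -0.015]
force: [-0.3, 0.4, -0.6]
gripper_width: 0.998
t: 4.55
ee_pos: [608.0, 286.1, 75.8]
tcp_rot: [-3.075, 0.638, -0.002]
force: [0.1, -0.8, -0.6]
gripper_width: 0.57
t: 5.05
ee_pos: [607.3, 285.9, 222.0]
tcp_rot: [3.076, -0.638, -0.001]
force: [1.5, 0.3, -1.6]
gripper_width: 0.461
```

```bash
python3 -m inch '[[[0,0,0,0,0,0,-7.33],[0,0,0,0,0,0,-7.33],[0,0,0,0,0,0,-7.33],[0,0,0,0,0,0,-7.33],[0,-0.001,0.042,0,0,0,0]]]'
python3 -m inch '[[[0,-0.001,0.042,0,0,0,0],[0,-0.001,0.042,0,0,0,0],[0,-0.001,0.042,0,0,0,0],[0,-0.001,0.042,0,0,0,0],[0,-0.001,0.042,0,0,0,0]]]'
python3 -m inch '[[[0,-0.002,0.042,0,0,0,0],[0,-0.002,0.042,0,0,0,0],[0,0,0.015,0,0,0,0],[0,0,0,0,0,0,0],[0,0,0,0,0,0,0]]]'
python3 - <<'E'
from h import *
im=cams.capture('scene');cv2.imwrite('pics/s2.png',cv2.resize(im[130:330,160:400],None,fx=3,fy=3)[:,:,::-1])
print(manip.read_state()['ee_pos'])
E
```

```text
t: 5.55
ee_pos: [610.1, 247.2, 219.9]
tcp_rot: [-3.136, -0.175, 0.0]
force: [0.4, -0.4, -1.6]
gripper_width: 0.461
t: 6.05
ee_pos: [627.4, 33.1, 220.3]
tcp_rot: [3.137, 0.161, 0.0]
force: [0.2, 0.2, -1.4]
gripper_width: 0.457
t: 6.55
ee_pos: [633.7, -63.1, 219.9]
tcp_rot: [-3.137, -0.162, 0.0]
force: [-0.1, 0.2, -1.7]
gripper_width: 0.457
[633.71143479 -62.55966028 219.95360149]
```

View pics/s2.png

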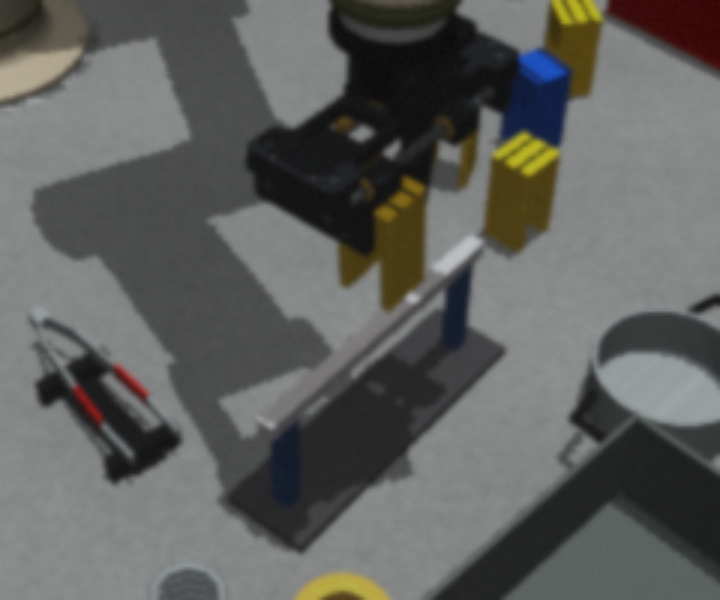

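The gauge is held upright over the bar with its legs on either side of it. Now I'll lower it.

```bash
python3 -m inch '[[[0,0.001,0.001,0.03,0,0,0],[0,0,0,0.02,0,0,0],[0,0,0,0.02,0,0,0],[0,0,0,0.007,0,0,0],[0,0,0,0,0,0,0]]]'
python3 -m inch '[[[0,0,0,0.003,0,0,0],[0,0,0,0.003,0,0,0],[0,0,0,0,0,0,0]]]'
```

```text
t: 7.1
ee_pos: [634.7, -63.7, 142.2]
tcp_rot: [-3.137, -0.164, 0.002]
force: [-0.8, -0.1, -0.9]
gripper_width: 0.454
t: 7.4
ee_pos: [634.9, -64.9, 137.0]
tcp_rot: [3.137, 0.162, 0.001]
force: [0.5, 0.8, -0.9]
gripper_width: 0.463
```

```bash
python3 -m inch '[[[0,0,0,0.001,0,0,0],[0,0,0,0.001,0,0,0],[0,0,0,0,0,0,0]]]'
python3 -m inch '[[[0.07,0,0,0,0,0,0],[0.07,0,0,0,0,0,0],[0.07,0,0,0,0,0,0],[0.07,0,0,0,0,0,0],[0.07,0,0,0,0,0,0]]]'
python3 -m inch '[[[0.07,0,0,-0.02,0,0,0],[0.07,0,0,-0.045,0,0,0],[0.07,0,0,-0.045,0,0,0]]]'
```

```text
t: 7.7
ee_pos: [635.1, -65.1, 135.4]
tcp_rot: [3.137, 0.161, 0.001]
force: [-0.4, 1.0, 2.9]
gripper_width: 0.463
t: 8.2
ee_pos: [634.9, -65.0, 134.7]
tcp_rot: [-3.137, -0.161, 0.0]
force: [0.2, 0.1, -0.2]
gripper_width: 0.791
t: 8.5
ee_pos: [634.6, -64.9, 245.6]
tcp_rot: [-3.137, -0.161, 0.003]
force: [0.0, 0.1, 0.5]
gripper_width: 0.797
```

Run:
```python
from h import *
a=cams.capture('top');s=cams.capture('scene')
cv2.imwrite('pics/t3raw.png',a[:,:,::-1]);cv2.imwrite('pics/s3raw.png',s[:,:,::-1])
A=cv2.resize(a[195:275,315:395],None,fx=6,fy=6,interpolation=cv2.INTER_CUBIC)[:,:400]
B=cv2.resize(s[190:310,155:285],None,fx=4,fy=4,interpolation=cv2.INTER_CUBIC)[:,:400]
o=np.zeros((480,800,3),np.uint8);o[:,:A.shape[1]]=A;o[:,400:400+B.shape[1]]=B[:,:400];cv2.imwrite('pics/tw.png',o[:,:,::-1])
for n,im in(('top',a),('scene',s)):
    for l,z in(('tip_left',27),('tip_right',27),('tweezers_centre',27),('rest',0),('tweezers',20)):
        for d in cams.landmark_of(l,n)[:2]: print(n,l,round(d['score'],2),back(n,*d['position'],z).round(1)[:2])
# dark pixels of rest at z=20 (ribs)/4
    g=cv2.cvtColor(im,cv2.COLOR_RGB2GRAY); r,c=proj(n,[494,-202,10]);yy,xx=np.mgrid[:420,:560]
    k=(g<45)&(np.hypot(yy-r,xx-c)<40); p=np.argwhere(k)
    W=np.array([back(n,u,v,10)[:2] for u,v in p]); m=W.mean(0); w,V=np.linalg.eigh(np.cov(W.T)); print('dark',len(p),m,np.degrees(np.arctan2(*V[::-1,1])),np.sqrt(w))
```

```text
top tip_left 0.5 [ 553.7 -189. ]
top tip_right 0.59 [ 545.2 -216.8]
top tweezers_centre 0.58 [ 491.7 -206.5]
top rest 0.71 [ 488.7 -208.4]
top tweezers 0.63 [ 495.9 -203.8]
dark 331 [ 495.27075962 -206.35890861] 175.53414817540153 [ 8.92789764 31.07041995]
scene tip_left 0.95 [ 552.7 -187.7]
scene tweezers_centre 0.6 [ 493.3 -188.3]
scene tweezers_centre 0.32 [ 697.5 -296.2]
scene rest 0.57 [ 512.6 -206.2]
scene tweezers 0.78 [ 486.2 -198.4]
dark 549 [ 497.56315691 -208.12988539] 176.29059680333265 [14.07698073 39.69615428]
```

View pics/tw.png

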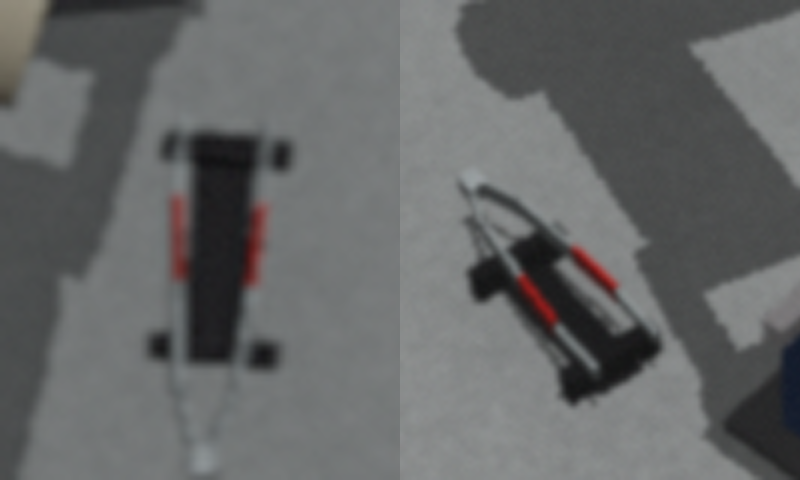

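Run:
```python
from h import *
P={}
for k,(x,y) in dict(back=(203,457),tipL=(181,127),tipR=(261,127),gL=(180,237),gR=(257,245),ribFL=(172,150),ribFR=(282,155),ribBL=(160,347),ribBR=(264,354)).items():
    P[k]=back('top',195+(y+.5)/6-.5,315+(x+.5)/6-.5,20 if 'rib' in k else 30)[:2]; print(k,P[k].round(1))
an=lambda v:np.degrees(np.arctan2(v[1],v[0]))
print(an((P['tipL']+P['tipR'])/2-P['back']),an((P['ribFL']+P['ribFR']-P['ribBL']-P['ribBR'])),an(P['ribFL']-P['ribFR'])-90,an(P['ribBL']-P['ribBR'])-90,(P['gL']+P['gR'])/2)
```

```text
back [ 395.5 -195.4]
tipL [ 548.8 -186.3]
tipR [ 549.3 -223.7]
gL [ 497.1 -185.5]
gR [ 493.8 -221.2]
ribFL [ 539.3 -183.1]
ribFR [ 537.6 -234.8]
ribBL [ 446.6 -177. ]
ribBR [ 444.  -225.3]
-3.557770561576347 -4.774839236908643 -1.9127230132549045 -3.1103234294519666 [ 495.41333147 -203.36634928]
```

```bash
python3 -m inch '[[[0.07,0,0,0,0,0,5.1],[0.07,0,0,0,0,0,5.1],[0.07,-0.032,0.037,0,0,0,0],[0.07,-0.032,0.037,0,0,0,0],[0.07,-0.032,0.037,0,0,0,0]]]'
python3 -m inch '[[[0.07,-0.033,0.037,0,0,0,0],[0.07,0,0,0,0,0,0],[0.07,0,0,0,0,0,0]]]'
python3 - <<'E'
from h import *
s=cams.capture('scene');t=cams.capture('top'); cv2.imwrite('pics/s4.png',cv2.resize(s[130:330,120:380],None,fx=3,fy=3,interpolation=cv2.INTER_CUBIC)[:,:,::-1])
print(manip.read_state()['ee_pos'])
for n,im in(('scene',s),('top',t)): print(topface(n,im,(634.5,-65),148))
E
```

```text
t: 9.6
ee_pos: [529.5, -169.2, 244.4]
tcp_rot: [-3.139, 0.117, 0.0]
force: [0.8, -1.3, 0.1]
gripper_width: 0.792
t: 9.9
ee_pos: [494.8, -203.5, 244.9]
tcp_rot: [-3.139, 0.121, -0.0]
force: [-0.2, 0.1, -0.4]
gripper_width: 0.794
[ 495.72683888 -202.35259681  244.68461056]
(array([634.58    , -65.491325], dtype=float32), ((634.4697875976562, -65.2611083984375), (42.61598587036133, 39.307701110839844), 6.48805570602417), 272)
(array([632.6421  , -63.533974], dtype=float32), ((632.7837524414062, -63.838966369628906), (42.818023681640625, 39.82242965698242), 7.515225410461426), 239)
```

View pics/s4.png

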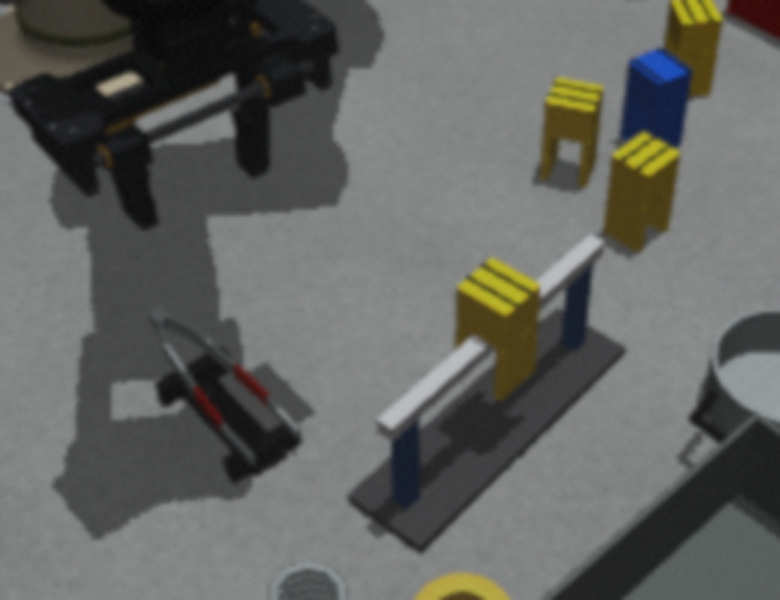

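The gauge hangs squarely at about (634,-65), near mid-bar, and the hand is over the tweezers. Descending.

```bash
python3 -m inch '[[[0.07,0,0,0.045,0,0,0],[0.07,0,0,0.045,0,0,0],[0.07,0,0,0.045,0,0,0],[0.07,0,0,0.04,0,0,0],[0.07,0,0,0.025,0,0,0]]]'
python3 -m inch '[[[0.07,0,0,0.01,0,0,0],[0.07,0,0,0.006,0,0,0],[0.07,0,0,0,0,0,0]]]'
```

```text
t: 10.5
ee_pos: [495.2, -201.2, 41.8]
tcp_rot: [-3.138, 0.115, 0.004]
force: [0.2, -0.4, -0.1]
gripper_width: 0.792
t: 10.8
ee_pos: [495.7, -202.7, 29.0]
tcp_rot: [3.139, -0.117, 0.001]
force: [0.1, -0.5, -0.4]
gripper_width: 0.797
```

```bash
python3 -m inch '[[[0.045,0,0,0,0,0,0],[0.042,0,0,0,0,0,0],[0.038,0,0,0,0,0,0],[0.035,0,0,0,0,0,0],[0.032,0,0,0,0,0,0]]]' 20
python3 -m inch '[[[0.03,0,0,0,0,0,0],[0.028,0,0,0,0,0,0],[0.028,0,0,0,0,0,0],[0.028,0,0,0,0,0,0],[0.028,0,0,0,0,0,0]]]'
```

```text
t: 11.3
ee_pos: [495.4, -203.1, 29.2]
tcp_rot: [3.139, -0.118, 0.001]
force: [-0.4, -0.3, 3.0]
gripper_width: 0.377
t: 11.8
ee_pos: [495.4, -203.2, 29.2]
tcp_rot: [3.139, -0.118, 0.002]
force: [-0.0, -0.0, 4.4]
gripper_width: 0.319
```

```bash
python3 -m inch '[[[0.028,0,0,-0.005,0,0,0],[0.028,0,0,-0.01,0,0,0],[0.028,0,0,-0.02,0,0,0],[0.028,0,0,-0.03,0,0,0],[0.028,0,0,-0.03,0,0,0]]]'
python3 -m inch '[[[0.028,0,0,-0.03,0,0,0],[0.028,0,0,-0.03,0,0,0],[0.028,0,0,-0.02,0,0,0],[0.028,0,0,0,0,0,0],[0.028,0,0,0,0,0,0]]]'
python3 - <<'E'
from h import *
s=cams.capture('scene');t=cams.capture('top');print(manip.read_state()['ee_pos'])
A=cv2.resize(s[110:310,120:380],None,fx=3,fy=3,interpolation=cv2.INTER_CUBIC)
cv2.imwrite('pics/s5.png',A[:,:,::-1]);cv2.imwrite('pics/t5.png',t[:,:,::-1])
E
```

```text
t: 12.3
ee_pos: [494.8, -202.7, 125.1]
tcp_rot: [-3.139, 0.118, 0.001]
force: [0.4, 0.3, -0.0]
gripper_width: 0.318
t: 12.8
ee_pos: [494.8, -202.7, 203.3]
tcp_rot: [-3.139, 0.118, 0.001]
force: [0.4, -0.0, -1.3]
gripper_width: 0.318
[ 494.61874172 -202.56591436  202.44017866]
```

View pics/s5.png

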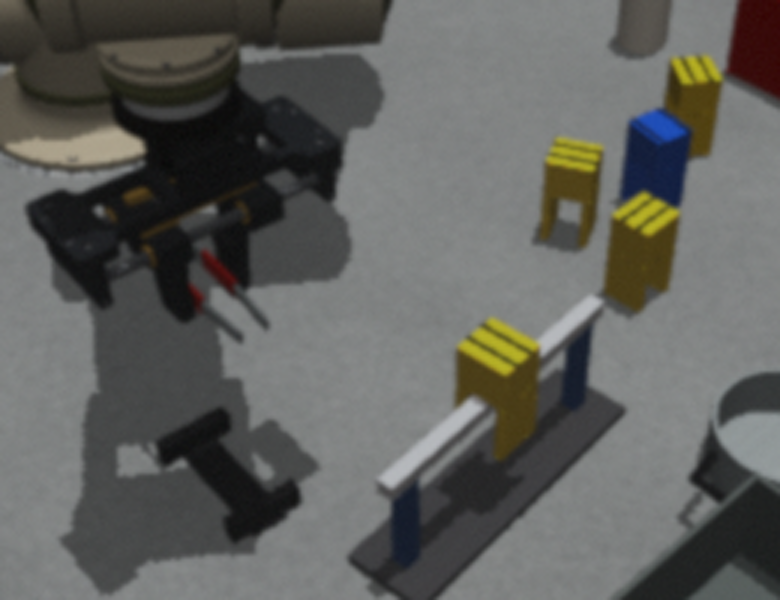

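Run:
```python
from h import *
P=np.array([494.7,-202.6,200.5]);u=np.array([.9972,-.075,0]);v=np.array([.075,.9972,0])
for d in(0,60):
  for s in(10,-10):
    for z in(0,-8): print(d,s,z,'scene',proj('scene',P+u*d+v*s+[0,0,z]).round(1),'top',proj('top',P+u*d+v*s+[0,0,z]).round(1))
t=cv2.imread('pics/t5.png'); cv2.imwrite('pics/t5c.png',cv2.resize(t[175:255,315:395],None,fx=7,fy=7,interpolation=cv2.INTER_CUBIC))
```

```text
0 10 0 scene [201.3 191.7] top [226.9 355.1]
0 10 -8 scene [204.3 192.1] top [227.3 354.6]
0 -10 0 scene [205.6 183. ] top [227.6 363.2]
0 -10 -8 scene [208.6 183.5] top [228.  362.7]
60 10 0 scene [217.4 208.7] top [203.  356.6]
60 10 -8 scene [220.4 209.1] top [203.6 356.2]
60 -10 0 scene [222.  199.9] top [203.7 364.7]
60 -10 -8 scene [225.  200.3] top [204.2 364.2]
```

View pics/t5c.png

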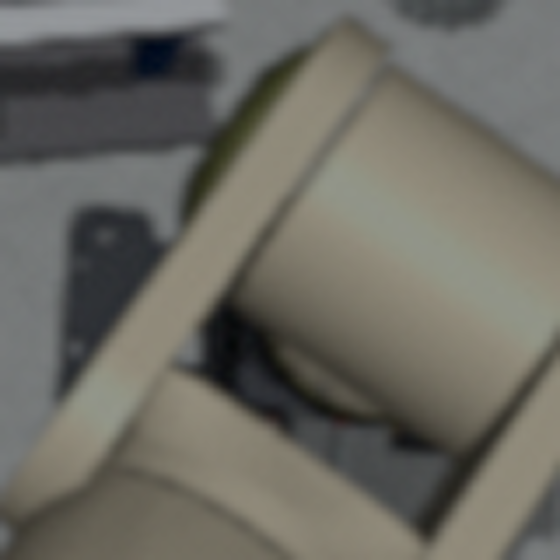

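The tweezers are held and look about level: tip pixels (200,223) and (209,219) match the level prediction within about 3 mm. Carrying them over the gauge at height.

```bash
python3 -m inch '[[[0.028,0,0,0,0,0,-3.5],[0.028,0,0,0,0,0,-3.5],[0.028,0,0,0,0,0,-3.5],[0.028,0.008,-0.01,0,0,0,0],[0.028,0.016,-0.021,0,0,0,0]]]'
python3 -m inch '[[[0.028,0.018,-0.024,0,0,0,0],[0.028,0.018,-0.024,0,0,0,0],[0.028,0.018,-0.022,0,0,0,0],[0.028,0.010,-0.014,0,0,0,0],[0.028,0.0056,-0.0068,0,0,0,0]]]'
python3 -m inch '[[[0.028,0,0,0,0,0,0],[0.028,0,0,0,0,0,0]]]'
python3 - <<'E'
from h import *
s=cams.capture('scene');print(manip.read_state()['ee_pos'])
cv2.imwrite('pics/s6.png',cv2.resize(s[160:280,220:380],None,fx=5,fy=5,interpolation=cv2.INTER_CUBIC)[:,:,::-1])
print(topface('scene',s,(634.5,-65),148))
E
```

```text
t: 13.4
ee_pos: [515.6, -169.5, 202.8]
tcp_rot: [-3.136, -0.163, 0.002]
force: [0.4, 0.4, -1.1]
gripper_width: 0.322
t: 13.9
ee_pos: [575.5, -69.6, 202.8]
tcp_rot: [-3.136, -0.17, 0.002]
force: [0.2, -0.1, -1.1]
gripper_width: 0.316
t: 14.1
ee_pos: [574.8, -72.0, 203.4]
tcp_rot: [-3.137, -0.169, 0.001]
force: [0.4, 0.7, -0.4]
gripper_width: 0.315
[574.76755061 -72.27342674 203.53759194]
(array([640.48566 , -63.380993], dtype=float32), ((635.4639892578125, -65.14804077148438), (40.61478042602539, 39.307701110839844), 6.4880547523498535), 185)
```

View pics/s6.png

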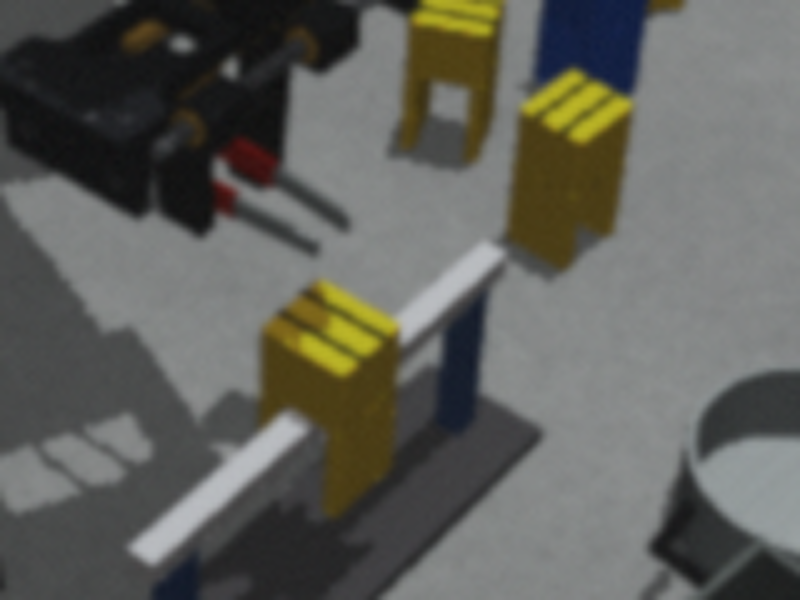

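Run:
```python
from h import *
P=np.array([574.8,-72.2,203.5]);a=np.radians(6.2);u=np.array([np.cos(a),np.sin(a),0]);v=np.array([-u[1],u[0],0]);g=np.array([634.2,-64.9,0])
T={s:(160+(y+.5)/5-.5,220+(x+.5)/5-.5) for s,x,y in((1,348,225),(-1,318,250))}
for s in(1,-1): print('obs',np.round(T[s],1),'pred',[proj('scene',P+60*u+9*s*v+[0,0,z]).round(1) for z in(0,-4,-8)])
for z in(203,199,195):
  print(z,[((back('scene',*T[s],z)-g)@np.array([u,v]).T).round(1) for s in(1,-1)])
# gauge lines from scene: dark line centres in gauge frame
print('gauge centre tool frame:',(P-g)@np.array([u,v]).T)
```

```text
obs [204.6 289.2] pred [array([202.5, 289.2]), array([204.1, 289.1]), array([205.6, 289.1])]
obs [209.6 283.2] pred [array([207.2, 283.5]), array([208.7, 283.5]), array([210.2, 283.4])]
203 [array([3.6, 3.8]), array([  3.7, -15.3])]
199 [array([0.9, 7.4]), array([  1.1, -11.8])]
195 [array([-1.7, 11. ]), array([-1.6, -8.3])]
gauge centre tool frame: [-59.84096256  -0.84214031]
```

```bash
python3 -m inch '[[[0.028,0,-0.001,0.008,0,0,0],[0.028,0,0,0.009,0,0,0],[0.028,0,0,0.008,0,0,0],[0.028,0,0,0.006,0,0,0],[0.028,0,0,0.003,0,0,0]]]'
python3 -m inch '[[[0.028,0,0,0,0,0,0],[0.028,0,0,0,0,0,0],[0.028,0,0,0,0,0,0],[0.028,0,0,0,0,0,0],[0.028,0,0,0,0,0,0]]]'
python3 - <<'E'
from h import *
s=cams.capture('scene');print(manip.read_state()['ee_pos'],manip.read_state()['gripper_width']*88.1)
cv2.imwrite('pics/s7.png',cv2.resize(s[180:260,245:345],None,fx=8,fy=7.5,interpolation=cv2.INTER_CUBIC)[:,:,::-1])
for l,z in (('tip_left',164),('tip_right',164),('gauge_centre',104)):
  for d in cams.landmark_of(l,'scene')[:3]: print(l,round(d['score'],2),np.round(d['position'],1),back('scene',*d['position'],z).round(1))
a=np.radians(6.2);u=np.array([np.cos(a),np.sin(a),0]);v=np.array([-u[1],u[0],0]);g=np.array([634.2,-64.9,0])
for w in (8,-8):print('expected tip',(lambda q:((q[1]-245)*8,(q[0]-180)*7.5))(proj('scene',g+w*v+[0,0,164])),'line ends',[(lambda q:((q[1]-245)*8,(q[0]-180)*7.5))(proj('scene',g+w*v+k*u+[0,0,148])) for k in(-22,22)])
E
```

```text
t: 14.65
ee_pos: [574.7, -70.8, 168.8]
tcp_rot: [-3.137, -0.169, 0.002]
force: [-0.2, 1.0, -0.7]
gripper_width: 0.317
t: 15.15
ee_pos: [575.0, -70.8, 170.0]
tcp_rot: [3.137, 0.17, 0.001]
force: [-0.1, -0.4, -0.4]
gripper_width: 0.316
[574.99254158 -70.73390568 169.89171313] 27.835777151252817
tip_left 0.59 [215.6 287.9] [629.6 -54.6 164. ]
tip_left 0.39 [254.4 285.3] [ 701.  -134.3  164. ]
tip_right 0.45 [221.3 284. ] [636.  -72.4 164. ]
tip_right 0.28 [264.6 381.4] [841.4 -23.7 164. ]
gauge_centre 0.74 [174.8 312. ] [523.3 141.9 104. ]
gauge_centre 0.73 [141.8 346.5] [489.8 317.9 104. ]
gauge_centre 0.73 [262.5 379.3] [811.4  28.  104. ]
expected tip (np.float64(347.2664191196445), np.float64(277.969188149088)) line ends [(np.float64(278.9120373368419), np.float64(284.7674025537848)), (np.float64(412.71488351092466), np.float64(356.55084109456675))]
expected tip (np.float64(308.0925562692555), np.float64(308.9741742323142)) line ends [(np.float64(239.94041331006702), np.float64(315.1552943448218)), (np.float64(374.23180785789646), np.float64(388.2957115112692))]
```

View pics/s7.png

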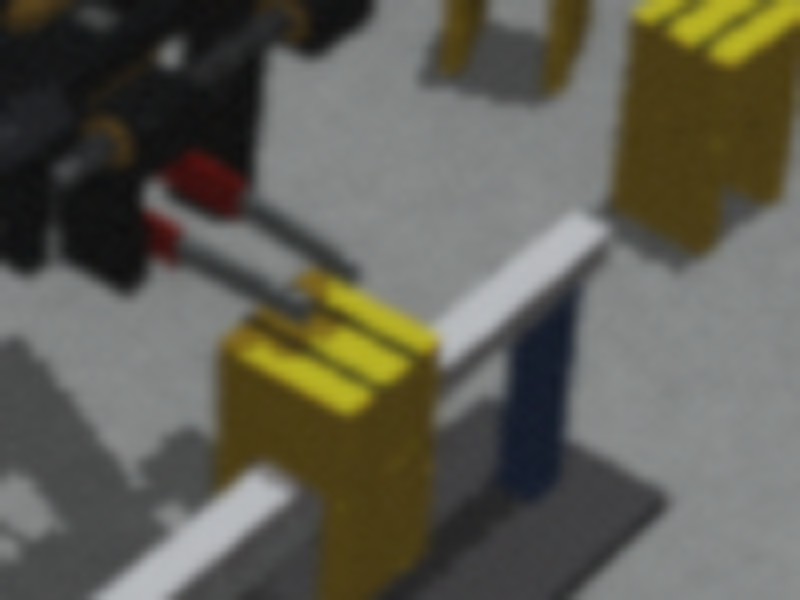

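The tips show at (355,272) and (312,310), against an expected (347,278) and (308,309). The line ends also match the prediction, and the tips are clear of the gauge. Handing in.

```bash
python3 -c "
from h import *
print(job.sign_off(), manip.read_state()['t'])"
```

```text
the job is handed in; nothing more can be done
the job is handed in; nothing more can be done
```

I hung the yellow gauge farthest from the base (about 676 mm away) astride the bar near its middle and let go of it. I then lifted the tweezers off their rest, carried them level over the gauge and squeezed the grips to about 28 mm (27.8 mm measured), which gives a 16 mm tip gap. I handed in at about 15 s of the 48 s allowed, still holding them there; no verdict is reported.

**Last checks:**
- **Gauge:** before the tweezers came over it, both cameras put it at about (634, -65) mm, within 2 mm of each other and aligned with the bar.
- **Tip position:** in the last picture both tips were within about 1 pixel (roughly 3 mm) of where they should be above their lines. From the wrist height, the tips should be about 16 mm above the gauge's top.
- **Contact:** the wrist force was about 0.5 N, so nothing suggested the tweezers were touching the gauge.

**Less certain:**
- **Single view of the tips:** the arm hid the tweezers from the top camera, so the tip check rests on the scene camera alone. It suggested the tips sit about 3° nose-down, well inside the 0.2 rad limit.
- **Network results:** the trained networks placed the middle of the tips within about 2 mm of the gauge's middle. They gave low scores for the tips, and their final gauge reports did not match the hung gauge, so I relied on the top-face fit for it.

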